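Feel out the hidden lid release of a slide incubator

TASK

The incubator's lid is held shut by a release pad sunk in a notch somewhere along its front rail, the grey one on the side facing the robot. Starting at either end of the rail, run a fingertip lightly along its top until it drops into the notch, press the pad there down until the lid springs free, then take the hand well away so that the lid rises fully open by itself. Do not push or lift the lid with the fingers, and leave the bottle, the flask and the slide box where they stand.

Things in the scene. Friction and masses are not known exactly. Their poses are not given: they have to be found in the camera images.
- incubator: White slide incubator, fixed, 270 (x) x 360 (y) x 100 mm high. Origin: centre of its underside; z up, its x points from its front (robot side) to its hinged back, its y to its left. The front rail is the light grey bar along the whole front edge (y -180 to 180, x -136 to -90 mm), its flat level top at z 100 mm, solid but for one notch.
- rail_middle (a point): Point on the rail's top line, at x -116, y 0, z 100 mm in the incubator's frame, axes as the incubator's; NOT the notch. The notch is 52 mm wide along y with upright side walls, open to the front, a 7 mm wall behind it (x -97 to -90 mm). Its centre lies anywhere from y -48 to 48 mm and is not among the readings: feel for it. Its floor is the grey release pad, 12 mm below the rail's top.
- rail_left (a point): Point on the top of the front rail near its left end: x -116, y 140, z 100 mm in the incubator's frame; axes as the incubator's. A good place to start feeling.
- rail_right (a point): Point on the top of the front rail near its right end: x -116, y -140, z 100 mm in the incubator's frame; axes as the incubator's. A good place to start feeling.
- release_pad (a joint): How far the pad is pressed: 0 at rest, 0.30 rad fully down. A 49 (y) x 36 mm plate, tipping about its rear edge (x -94 mm), front going down; sprung. The lid comes free at about 0.17 rad: a small tip at x -118 mm sinks 4 mm there with 4 N (7 mm, 5 N fully down); a flat 22 mm tip bears on its own rear edge and sinks 2 to 3 mm there with 7 N (4 mm, 10 N fully down).
- lid_hinge (a joint): opening angle of the lid: 0 shut, 1.1 rad fully open. Once unlatched the lid rises slowly by its own spring (2 to 3 s), hinged along the back of the incubator. Until then the latch holds it.
- lid: white lid with a smoked window, 220 mm (x) x 356 mm (y) x 10 mm, its top 3 mm lower than the rail's top and its front edge 2 mm behind the rail (x -88 mm in the incubator's frame). Origin on the hinge line (x 128 mm, z 94 mm in the incubator's frame).
- reagent_bottle: amber bottle, 62 mm wide, 125 mm high, beside the incubator on its right; bystander. Origin: centre of its underside.
- flask: clear conical flask, 82 mm wide at the foot, 113 mm high, beside the incubator on its left; bystander. Origin: centre of its underside.
- slide_box: closed blue slide box, 87 x 98 x 36 mm, in front of the incubator; bystander. Origin: centre of its underside.

How it is judged (in metres and radians):
On the way, in this order (a step that is already met when the one before it is completed fails the run):
1. a fingertip touches the top of the front rail near one of its ends (contact force between the fingers and anything else above 0.3 N and z of the grasp point in the frame of incubator between 0.111 and 0.135 m and x of the grasp point in the frame of incubator between -0.155 and -0.085 m and (y of the grasp point in the frame of incubator above 0.112 m or y of the grasp point in the frame of incubator below -0.112 m)), for 0.05 s.
2. the fingertip still feels the top of the rail farther in, on its way along it (contact force between the fingers and anything else above 0.3 N and z of the grasp point in the frame of incubator between 0.111 and 0.135 m and x of the grasp point in the frame of incubator between -0.155 and -0.085 m and y of the grasp point in the frame of incubator between -0.105 and 0.105 m), for 0.05 s.
3. the release pad in the notch is pressed down by the fingers and the lid comes free (value of joint release_pad above 0.15 rad and value of joint lid_hinge above 0.02 rad), for 0.02 s.
At the end, for the whole second after the job is handed in: the lid stands open (more than 0.95 of 1.1 rad) and at rest, the release pad has sprung back (less than 0.06 rad), and the bottle, the flask and the slide box are within 15 mm of where they started (value of joint lid_hinge above 0.95 rad and velocity of joint lid_hinge below 0.1 rad/s and value of joint release_pad below 0.06 rad and distance of each of reagent_bottle, flask, slide_box from where it was at the start of the episode below 0.015 m); the robot touches nothing.
It fails at once if the fingers push or lift the lid (more than 8 N) (contact force between the fingers and lid above 8 N).
It fails at once if the fingers press hard (more than 40 N) on anything (contact force between the fingers and anything else above 40 N).
It fails at once if the bottle is shifted, lifted or tipped (distance of reagent_bottle from where it was at the start of the episode above 0.03 m or angle between reagent_bottle's own z axis and vertical above 0.3 rad).
It fails at once if the flask is shifted, lifted or tipped (distance of flask from where it was at the start of the episode above 0.03 m or angle between flask's own z axis and vertical above 0.3 rad).
It fails at once if the slide box is shifted, lifted or tipped (distance of slide_box from where it was at the start of the episode above 0.03 m or angle between slide_box's own z axis and vertical above 0.3 rad).
It also fails if it takes over 51 s, if anything falls off the work surface, if the arm or the gripper's body presses on something with over 40 N, if the wrist force passes 120 N, or if a joint passes its speed limit or range.

ROBOT

A 6-joint arm with a two-finger parallel gripper is mounted at the origin on the work surface. World frame = base frame: x ahead of the robot, y to its left, z up, the work surface at z = 0. Lengths are in m, angles in degrees, forces in N, time in s.
With the tool pointing down it reaches from about 0.35 to 0.875 m from the base axis. Payload 4.2 kg.
Tool frame: the origin (TCP) lies between the finger pads; the fingertips stand 25 mm ahead of it and the grasp point (between the pads) lies 6 mm ahead of it (r.tips_ahead is the distance from the TCP to the fingertips, in m); z points along the fingers, y is the direction in which the jaws open and shut (so a half turn about z gives the same grasp; the last joint's range is limited). The gripper opens to 87 mm and grips with 3 to 60 N. Pads are 19 mm wide; open, the fingers measure 117 mm over their backs; the gripper's body (75 mm by 190 mm) begins 51 mm behind the grasp point.
Start: joints at [-60.814, 22.042, 0.453, 0, -68.411, -14.817], TCP at [0.155, -0.605, 0.248] pointing down, gripper open.
Joint ranges: [-179.83, 179.83], [-69.29, 118.12], [-61.27, 80.66], [-181.25, 117.63], [-171.15, -9.14], [-177.46, 177.46]. Speed limits (degrees/s): [159.86, 159.86, 180, 180, 180, 180].

INTERFACE

Orientations are given as a 3x3 rotation matrix whose columns are the frame's x, y, z axes.
In Python, from station import r, vision, finish_job gives the robot as it stands.
- The arm moves only by the shell command python3 -m jog 'ROWS'. ROWS is a JSON object of lists of equal length, an entry for each row: "rot": the turn, a rotation vector about the world's x, y, z in degrees, a list of three; "delta_pos": the shift along the world's x, y, z in mm, a list of three; "grip": the opening in per cent of the stroke, from 0 (shut) to 100 (fully open). A call has 1 to 10 rows; each row shifts and turns the commanded pose from where the row before left it; what a row does not reach is not made up. A row lasts 1/12 s, in which the tool goes at most 41.7 mm and 7.16 degrees, less where a joint would pass 70% of its speed; a pose out of reach is approached as far as the arm can. A call with a gripper value outside its range is refused whole. The fingers move at their own pace and stop on an object; the grip force is fixed at half the most. Time passes only in rows, so rows that do not move let the fingers close. It gives the time, the measured TCP pose, the force and the opening at its end, in the units of the state.
- r.sense(): the state, without advancing time (a new reading comes with each control period).
- vision.capture(name): name is "side" or "top"; returns a dict with "frame" (420x560x3 uint8, red, green, blue), "K" (3x3 intrinsics, pixels), "xyz" and "orientation" of the camera in the world. Camera axes: x right, y up, looking along -z (the intrinsics and any distortion apply to the point x, -y, -z); pixel columns grow to the right and rows downward; lengths in m; the calibration is good to about 2 mm. A picture is of the moment at which its call begins. There is no depth.
- finish_job(): hands the job in, once; it reports no verdict.
The state is a dict: "time_s": time; "joints": joint angles; "joint_velocities": joint speeds; "effort": joint torques, N m; "tcp_pos": TCP position; "ee_rot": TCP orientation; "wrist_force": force on the tool from outside, world axes, zero at the start; "moment": the same for the moment, N m; "gripper_width": opening from 0.0 (shut) to 1.0 (fully open).
Only numpy, scipy, OpenCV 4.12 (cv2) and the standard library are available. Lean on these libraries where they do the work, as an engineer would, in place of code of your own. Each camera call takes 0.05 s, during which the arm holds its last target. There are 200 camera calls.

## Working session

There is one attempt and no reset: what is moved stays moved. The work goes in short steps, Python scripts to look and compute and a shell command to move; the robot and the scene stay as the last step left them, time stands still between calls to the robot, and variables do not carry over. Pictures are saved under pics/ and viewed, about 8 in all and at most 12, crops included, and the job is handed in when it is done.

```bash
ls; mkdir -p pics
python3 - <<'E'
from station import r, vision
import cv2,pickle
d={}
for n in("side","top"):
    c=vision.capture(n);d[n]=c;cv2.imwrite(f"pics/{n}0.png",c["frame"][:,:,::-1]);print(n,c["K"],c["xyz"],c["orientation"],c.keys())
pickle.dump(d,open("c.pkl","wb"))
s=r.sense();print(s["time_s"],s["tcp_pos"],s["ee_rot"],s["wrist_force"],s["gripper_width"])
E
```

```text
pics
side [[499.50687024   0.         274.14181454]
 [  0.         499.50687024 214.9705442 ]
 [  0.           0.           1.        ]] [0.18805549 0.78480515 1.10381726] [[-0.87018156  0.3875114  -0.30433364]
 [-0.4924242  -0.66213294  0.56488793]
 [ 0.01739119  0.64141631  0.76699587]] dict_keys(['frame', 'K', 'xyz', 'orientation'])
top [[469.74570274   0.         279.48741287]
 [  0.         469.74570274 210.75362974]
 [  0.           0.           1.        ]] [0.44852125 0.0341962  1.01304103] [[-0.0072727   0.98784494 -0.1552723 ]
 [-0.99977301 -0.0040734   0.02091271]
 [ 0.02002603  0.15538914  0.98765033]] dict_keys(['frame', 'K', 'xyz', 'orientation'])
0.1 [ 0.15499147 -0.60495424  0.24656447] [[-9.68757245e-01 -2.48010135e-01 -6.10492277e-04]
 [-2.48010857e-01  9.68755389e-01  1.90032428e-03]
 [ 1.20118002e-04  1.99236163e-03 -9.99998008e-01]] [ 0.3513982   0.98028134 -0.06982931] 0.9990323483061456
```

View pics/top0.png

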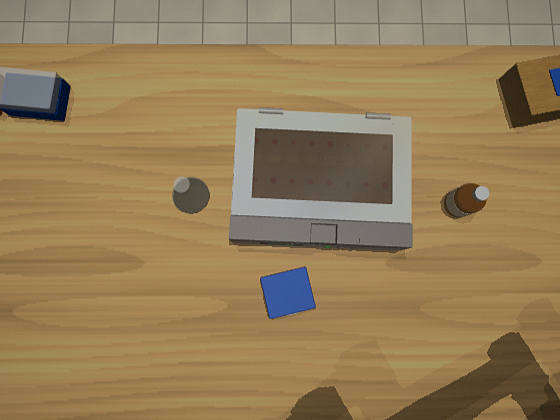

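View pics/side0.png

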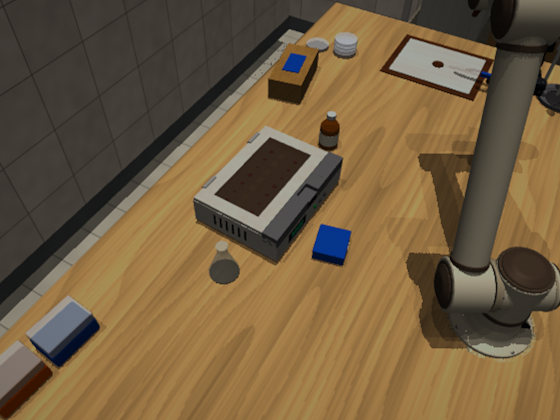

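The top view shows the incubator with its rail running from (230,230) to (412,235), and a possible notch at about (323,233). The box is at (288,292), the flask at (191,195) and the bottle at (465,200). I'll zoom in on the rail to get its corners.

```bash
cat > h.py <<'E'
import numpy as np
def ray(c,u,v,z):
    K=c["K"];d=np.array([(u-K[0,2])/K[0,0],-(v-K[1,2])/K[1,1],-1]);d=c["orientation"]@d
    o=np.array(c["xyz"]);return o+d*(z-o[2])/d[2]
E
python3 - <<'E'
import pickle,cv2
from h import *
c=pickle.load(open("c.pkl","rb"))["top"];f=c["frame"][:,:,::-1]
cr=cv2.resize(f[100:260,222:422],None,fx=4,fy=4,interpolation=cv2.INTER_NEAREST)
# rail part only, two halves
cv2.imwrite("pics/rail.png",cv2.resize(cv2.convertScaleAbs(f[205:255,222:422],alpha=1.5),None,fx=4,fy=4,interpolation=cv2.INTER_NEAREST))
for p in[(230.5,216),(411.5,222),(412,247),(230,243),(237,109),(411,117)]:print(p,ray(c,*p,.1).round(4))
E
```

```text
(230.5, 216) [0.582 0.111 0.1  ]
(411.5, 222) [ 0.5685 -0.2453  0.1   ]
(412, 247) [ 0.5192 -0.2438  0.1   ]
(230, 243) [0.529  0.1115 0.1   ]
(237, 109) [0.8019 0.0998 0.1   ]
(411, 117) [ 0.7849 -0.2554  0.1   ]
```

View pics/rail.png

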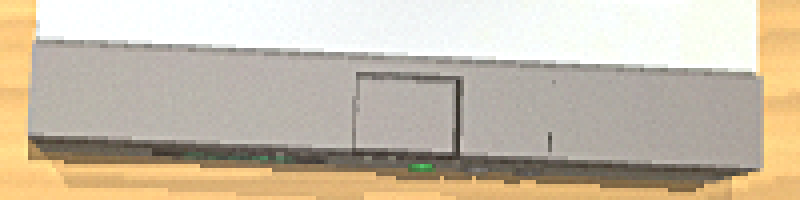

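The crop shows the rail top's corners at crop px (36,41), (758,74), (763,168) and (29,135). A rectangle that looks like the notch spans (355–461, 75–153). Next I'll work out the frame.

Run:
```python
import pickle
from h import *
c=pickle.load(open("c.pkl","rb"))["top"]
P=[ray(c,222+u/4,205+v/4,.1) for u,v in[(36,41),(758,74),(763,168),(29,135)]]
for p in P:print(p.round(4))
bl,br,fr,fl=[p[:2] for p in P]
print(np.linalg.norm(bl-br),np.linalg.norm(fl-fr),np.linalg.norm(bl-fl),np.linalg.norm(br-fr))
y=(bl-br+fl-fr);y/=np.linalg.norm(y);x=np.array([y[1],-y[0]]);m=(bl+br+fr+fl)/4
yaw=np.degrees(np.arctan2(x[1],x[0]));O=m+x*.113
print("origin",O,"yaw",yaw)
for n,a in(("L",.14),("Lend",.12),("mid",0),("R",-.14)):print(n,O+x*-.116+y*a)
for u in(355,461):
    q=ray(c,222+u/4,205+100/4,.1)[:2]-O;print("notch",q@x,q@y)
for n,u,v,z in(("box",288,292,.036),("flasktop",181,184,.113),("bottletop",482,193,.125)):
    q=ray(c,u,v,z);print(n,q,(q[:2]-O)@x,(q[:2]-O)@y)
```

```text
[0.5835 0.11   0.1   ]
[ 0.5656 -0.2452  0.1   ]
[ 0.5192 -0.2453  0.1   ]
[0.5373 0.113  0.1   ]
0.35565711312938103 0.3587404827168136 0.0462971022747034 0.046322734541009845
origin [ 0.66427155 -0.07255055] yaw -2.893319630506782
L [0.55548613 0.07312626]
Lend [0.5544766  0.05315175]
mid [ 0.54841942 -0.06669528]
R [ 0.54135271 -0.20651681]
notch -0.11180228654328687 0.020849793069490384
notch -0.10943385156451363 -0.03112314705357968
box [ 0.43338111 -0.00272669  0.036     ] -0.2341205670702251 0.05808031172789593
flasktop [0.64359893 0.20675962 0.113     ] -0.03474486531471784 0.2779106394757627
bottletop [ 0.62142333 -0.37834857  0.125     ] -0.027357983051815294 -0.3075710259293281
```

The edge lengths (356–359 mm by 46.3 mm) match the given sizes. I'll approach the right end with the gripper shut and the jaws along the rail.

```bash
python3 -m jog '{"delta_pos":[[19,20,0],[19,20,0],[19,20,0],[19,20,0],[19,20,0],[19,20,0],[19,20,0],[19,20,0],[19,20,0],[19,20,0]],"rot":[[0,0,-4.3],[0,0,-4.3],[0,0,-4.3],[0,0,-4.3],[0,0,0],[0,0,0],[0,0,0],[0,0,0],[0,0,0],[0,0,0]],"grip":[0,0,0,0,0,0,0,0,0,0]}'
python3 -m jog '{"delta_pos":[[19,20,0],[19,20,0],[19,20,0],[19,20,0],[19,20,0],[19,20,0],[19,20,0],[19,20,0],[19,20,0],[19,19,0]],"rot":[[0,0,0],[0,0,0],[0,0,0],[0,0,0],[0,0,0],[0,0,0],[0,0,0],[0,0,0],[0,0,0],[0,0,0]],"grip":[0,0,0,0,0,0,0,0,0,0]}'
python3 -m jog '{"delta_pos":[[4,0,-20],[0,0,-20],[0,0,-20],[0,0,-20],[0,0,-10],[0,0,-8],[0,0,0],[0,0,0]],"rot":[[0,0,0],[0,0,0],[0,0,0],[0,0,0],[0,0,0],[0,0,0],[0,0,0],[0,0,0]],"grip":[0,0,0,0,0,0,0,0]}'
```

```text
time_s: 0.93
tcp_pos: [0.3457, -0.4041, 0.2472]
ee_rot: [[-0.999, 0.05, -0.001], [0.05, 0.999, 0.001], [0.001, 0.001, -1.0]]
wrist_force: [0.6, -0.3, 0.5]
gripper_width: 0.326
time_s: 1.77
tcp_pos: [0.5356, -0.2051, 0.2471]
ee_rot: [[-0.999, 0.049, -0.001], [0.049, 0.999, 0.0], [0.001, 0.0, -1.0]]
wrist_force: [0.7, 0.3, 0.1]
gripper_width: 0.005
time_s: 2.43
tcp_pos: [0.5394, -0.2066, 0.1499]
ee_rot: [[-0.999, 0.049, 0.0], [0.049, 0.999, -0.0], [-0.0, -0.0, -1.0]]
wrist_force: [0.2, -0.2, 0.4]
gripper_width: 0.007
```

```bash
python3 -m jog '{"delta_pos":[[0,0,-7],[0,0,-7],[0,0,-5],[0,0,-2],[0,0,0],[0,0,0]],"rot":[[0,0,0],[0,0,0],[0,0,0],[0,0,0],[0,0,0],[0,0,0]],"grip":[0,0,0,0,0,0]}'
for i in 1; do python3 -m jog '{"delta_pos":[[0,0,-1],[0,0,-1],[0,0,0],[0,0,0]],"rot":[[0,0,0],[0,0,0],[0,0,0],[0,0,0]],"grip":[0,0,0,0]}'; done
python3 - <<'E'
from station import vision
import cv2
c=vision.capture("side");cv2.imwrite("pics/s1.png",cv2.resize(c["frame"][100:280,180:420,::-1],None,fx=3,fy=3))
E
```

```text
time_s: 2.93
tcp_pos: [0.5392, -0.2065, 0.1285]
ee_rot: [[-0.999, 0.049, -0.0], [0.049, 0.999, -0.0], [0.0, -0.0, -1.0]]
wrist_force: [-0.4, 0.2, 0.5]
gripper_width: 0.006
time_s: 3.27
tcp_pos: [0.5391, -0.2064, 0.1266]
ee_rot: [[-0.999, 0.049, 0.0], [0.049, 0.999, -0.0], [-0.0, -0.0, -1.0]]
wrist_force: [0.3, 0.3, 0.3]
gripper_width: 0.008
```

View pics/s1.png

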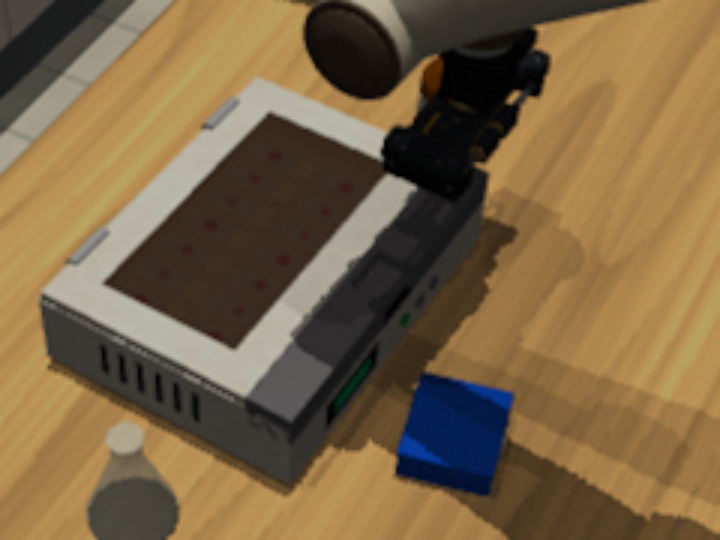

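The side view shows the shut fingers just above the rail's right end, at about (440,190). The notch is visible near (385,265). I'll lower until the fingers touch.

```bash
python3 -m jog '{"delta_pos":[[0,0,-1],[0,0,-1],[0,0,0],[0,0,0]],"rot":[[0,0,0],[0,0,0],[0,0,0],[0,0,0]],"grip":[0,0,0,0]}'
python3 -m jog '{"delta_pos":[[0,0,-0.5],[0,0,0],[0,0,0]],"rot":[[0,0,0],[0,0,0],[0,0,0]],"grip":[0,0,0]}'
```

```text
time_s: 3.65
tcp_pos: [0.5393, -0.2065, 0.1255]
ee_rot: [[-0.999, 0.049, 0.001], [0.049, 0.999, -0.0], [-0.001, -0.0, -1.0]]
wrist_force: [-1.3, 1.5, 5.6]
gripper_width: 0.004
time_s: 3.9
tcp_pos: [0.5393, -0.2064, 0.1254]
ee_rot: [[-0.999, 0.049, 0.001], [0.049, 0.999, -0.0], [-0.001, -0.0, -1.0]]
wrist_force: [-2.1, 1.5, 7.3]
gripper_width: 0.007
```

```bash
Z='"rot":[[0,0,0],[0,0,0],[0,0,0],[0,0,0],[0,0,0],[0,0,0],[0,0,0],[0,0,0],[0,0,0],[0,0,0]],"grip":[0,0,0,0,0,0,0,0,0,0]'
python3 -m jog '{"delta_pos":[[0.2,4,0],[0.2,4,0],[0.2,4,0],[0.2,4,0],[0.2,4,0],[0.2,4,0],[0.2,4,0],[0.2,4,0],[0.2,4,0],[0.2,4,0]],"rot":[[0,0,0],[0,0,0],[0,0,0],[0,0,0],[0,0,0],[0,0,0],[0,0,0],[0,0,0],[0,0,0],[0,0,0]],"grip":[0,0,0,0,0,0,0,0,0,0]}'
python3 -m jog '{"delta_pos":[[0.2,4,0],[0.2,4,0],[0.2,4,0],[0.2,4,0],[0.2,4,0],[0.2,4,0],[0.2,4,0]],"rot":[[0,0,0],[0,0,0],[0,0,0],[0,0,0],[0,0,0],[0,0,0],[0,0,0]],"grip":[0,0,0,0,0,0,0]}'
```

```text
time_s: 4.73
tcp_pos: [0.5422, -0.1673, 0.1254]
ee_rot: [[-0.999, 0.049, 0.003], [0.049, 0.999, -0.002], [-0.003, -0.002, -1.0]]
wrist_force: [1.1, -3.8, 5.8]
gripper_width: 0.002
time_s: 5.32
tcp_pos: [0.5436, -0.1393, 0.1254]
ee_rot: [[-0.999, 0.049, 0.003], [0.049, 0.999, -0.002], [-0.003, -0.002, -1.0]]
wrist_force: [-0.7, -4.5, 6.2]
gripper_width: 0.009
```

```bash
python3 -m jog '{"delta_pos":[[0.2,4,0],[0.2,4,0],[0.2,4,0],[0.2,4,0],[0.2,4,0],[0.2,4,0],[0.2,4,0],[0.2,4,0]],"rot":[[0,0,0],[0,0,0],[0,0,0],[0,0,0],[0,0,0],[0,0,0],[0,0,0],[0,0,0]],"grip":[0,0,0,0,0,0,0,0]}'
python3 -m jog '{"delta_pos":[[0.2,4,0],[0.2,4,0],[0,0,0]],"rot":[[0,0,0],[0,0,0],[0,0,0]],"grip":[0,0,0]}'
python3 -m jog '{"delta_pos":[[0.2,4,0],[0.2,4,0],[0,0,0]],"rot":[[0,0,0],[0,0,0],[0,0,0]],"grip":[0,0,0]}'
python3 -m jog '{"delta_pos":[[0.2,4,0],[0.2,4,0],[0,0,0]],"rot":[[0,0,0],[0,0,0],[0,0,0]],"grip":[0,0,0]}'
```

```text
time_s: 5.98
tcp_pos: [0.545, -0.1071, 0.1253]
ee_rot: [[-0.999, 0.049, 0.002], [0.049, 0.999, -0.002], [-0.002, -0.002, -1.0]]
wrist_force: [-0.5, -4.1, 5.3]
gripper_width: 0.004
time_s: 6.23
tcp_pos: [0.5454, -0.0986, 0.1252]
ee_rot: [[-0.999, 0.048, 0.002], [0.048, 0.999, -0.001], [-0.002, -0.001, -1.0]]
wrist_force: [-0.5, -2.0, 6.0]
gripper_width: 0.007
time_s: 6.48
tcp_pos: [0.5457, -0.0906, 0.125]
ee_rot: [[-0.999, 0.048, 0.002], [0.048, 0.999, -0.001], [-0.002, -0.001, -1.0]]
wrist_force: [-1.5, -1.9, 6.4]
gripper_width: 0.005
time_s: 6.73
tcp_pos: [0.5449, -0.0817, 0.1234]
ee_rot: [[-0.999, 0.049, -0.001], [0.049, 0.999, 0.001], [0.001, 0.001, -1.0]]
wrist_force: [0.4, -0.2, -0.8]
gripper_width: 0.005
```

The finger dropped at inc. y of about −15 mm: force went to 0 and z fell 1.6 mm. That matches the imaged notch, whose centre is at about −5 mm. I'll centre there and lower to the pad.

```bash
python3 -m jog '{"delta_pos":[[0.3,5,0],[0.2,5,0],[0,0,-4],[0,0,-4],[0,0,-1],[0,0,0],[0,0,0]],"rot":[[0,0,0],[0,0,0],[0,0,0],[0,0,0],[0,0,0],[0,0,0],[0,0,0]],"grip":[0,0,0,0,0,0,0]}'
python3 -m jog '{"delta_pos":[[0,0,-1],[0,0,-1],[0,0,0],[0,0,0]],"rot":[[0,0,0],[0,0,0],[0,0,0],[0,0,0]],"grip":[0,0,0,0]}'
```

```text
time_s: 7.32
tcp_pos: [0.5457, -0.0725, 0.1148]
ee_rot: [[-0.999, 0.05, -0.001], [0.05, 0.999, -0.0], [0.001, -0.0, -1.0]]
wrist_force: [-1.0, -0.4, -0.9]
gripper_width: 0.006
time_s: 7.65
tcp_pos: [0.546, -0.0725, 0.1132]
ee_rot: [[-0.999, 0.049, 0.0], [0.049, 0.999, -0.0], [-0.0, -0.0, -1.0]]
wrist_force: [0.4, -0.2, 0.0]
gripper_width: 0.003
```

```bash
python3 -m jog '{"delta_pos":[[0,0,-1],[0,0,-1],[0,0,0],[0,0,0]],"rot":[[0,0,0],[0,0,0],[0,0,0],[0,0,0]],"grip":[0,0,0,0]}'
python3 -m jog '{"delta_pos":[[0,0,-1],[0,0,0],[0,0,0]],"rot":[[0,0,0],[0,0,0],[0,0,0]],"grip":[0,0,0]}'
```

```text
time_s: 7.98
tcp_pos: [0.5459, -0.0725, 0.1114]
ee_rot: [[-0.999, 0.049, 0.0], [0.049, 0.999, -0.0], [-0.0, -0.0, -1.0]]
wrist_force: [-1.6, 0.5, 4.8]
gripper_width: 0.008
time_s: 8.23
tcp_pos: [0.5459, -0.0725, 0.1105]
ee_rot: [[-0.999, 0.049, 0.0], [0.049, 0.999, -0.0], [-0.0, -0.0, -1.0]]
wrist_force: [-2.4, -0.7, 6.4]
gripper_width: 0.009
```

```bash
python3 -m jog '{"delta_pos":[[0,0,-1],[0,0,-0.5],[0,0,0],[0,0,0],[0,0,0]],"rot":[[0,0,0],[0,0,0],[0,0,0],[0,0,0],[0,0,0]],"grip":[0,0,0,0,0]}'
python3 - <<'E'
from station import vision
import cv2
c=vision.capture("side");cv2.imwrite("pics/s2.png",cv2.resize(c["frame"][100:280,180:420,::-1],None,fx=3,fy=3))
E
```

```text
time_s: 8.65
tcp_pos: [0.5459, -0.0725, 0.1093]
ee_rot: [[-0.999, 0.049, 0.0], [0.049, 0.999, -0.0], [-0.0, -0.0, -1.0]]
wrist_force: [-2.5, -0.1, 7.7]
gripper_width: 0.008
```

View pics/s2.png

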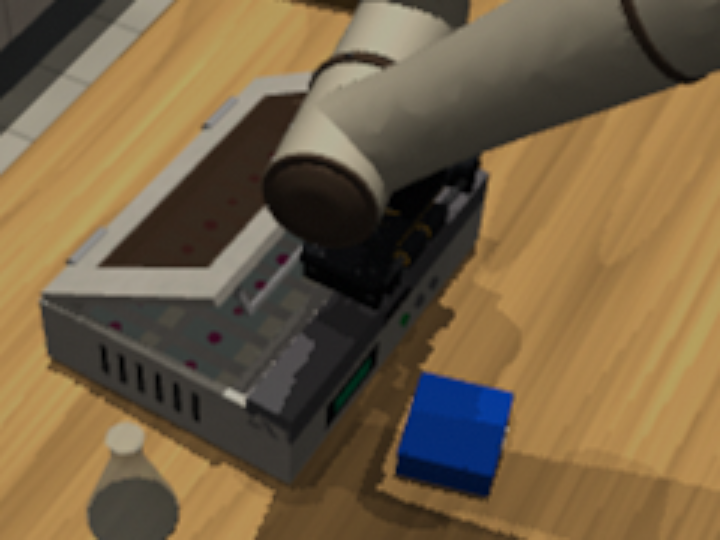

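The lid is up and rising, with its front edge near (220,290), and the box and flask haven't moved. I'll back the hand up and towards the robot.

```bash
python3 -m jog '{"delta_pos":[[-5,0,12],[-20,0,12],[-30,0,10],[-30,0,5],[-30,0,5],[-30,0,5],[-20,-10,5],[-10,-20,5],[0,-30,5],[0,-30,5]],"rot":[[0,0,0],[0,0,0],[0,0,0],[0,0,0],[0,0,0],[0,0,0],[0,0,0],[0,0,0],[0,0,0],[0,0,0]],"grip":[0,0,0,0,0,0,0,0,0,0]}'
python3 -m jog '{"delta_pos":[[0,-30,0],[0,-30,0],[0,-30,0],[0,-30,0],[0,-30,0],[0,-30,0],[0,0,0],[0,0,0],[0,0,0],[0,0,0]],"rot":[[0,0,0],[0,0,0],[0,0,0],[0,0,0],[0,0,0],[0,0,0],[0,0,0],[0,0,0],[0,0,0],[0,0,0]],"grip":[0,0,0,0,0,0,0,0,0,0]}'
for i in 1 2 3; do python3 -m jog '{"delta_pos":[[0,0,0],[0,0,0],[0,0,0],[0,0,0],[0,0,0],[0,0,0],[0,0,0],[0,0,0],[0,0,0],[0,0,0]],"rot":[[0,0,0],[0,0,0],[0,0,0],[0,0,0],[0,0,0],[0,0,0],[0,0,0],[0,0,0],[0,0,0],[0,0,0]],"grip":[0,0,0,0,0,0,0,0,0,0]}' >/dev/null; done
python3 - <<'E'
from station import vision,r
import cv2,numpy as np
a=vision.capture("side")["frame"];b=vision.capture("top")["frame"]
cv2.imwrite("pics/end.png",cv2.resize(np.hstack([a,b])[:,:,::-1],(800,300),interpolation=cv2.INTER_AREA))
s=r.sense();print(s["time_s"],s["tcp_pos"],s["wrist_force"])
E
```

```text
time_s: 9.53
tcp_pos: [0.3699, -0.1628, 0.1784]
ee_rot: [[-0.999, 0.047, 0.002], [0.047, 0.999, 0.0], [-0.002, 0.0, -1.0]]
wrist_force: [0.7, 0.8, 0.8]
gripper_width: 0.004
time_s: 10.37
tcp_pos: [0.3706, -0.3415, 0.1776]
ee_rot: [[-0.999, 0.049, -0.0], [0.049, 0.999, 0.0], [0.0, 0.0, -1.0]]
wrist_force: [0.4, -0.2, 0.6]
gripper_width: 0.005
12.9667 [ 0.37083451 -0.34241203  0.17753036] [0.69559292 0.37525402 0.31345662]
```

View pics/end.png

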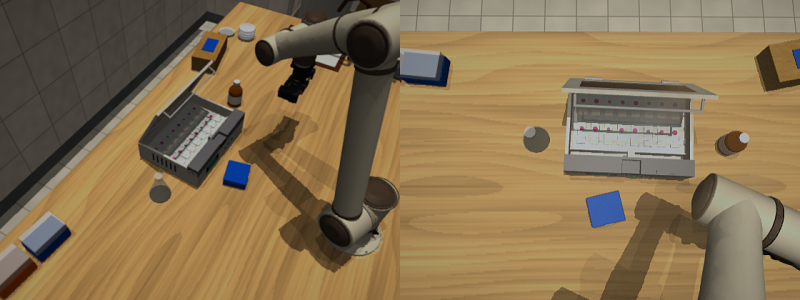

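The lid stands open, the hand is clear and the bystanders are in place. One numeric check of the angle, stillness and bystanders, then I hand in.

```bash
python3 -m jog '{"delta_pos":[[0,0,0],[0,0,0],[0,0,0],[0,0,0],[0,0,0],[0,0,0],[0,0,0],[0,0,0],[0,0,0],[0,0,0]],"rot":[[0,0,0],[0,0,0],[0,0,0],[0,0,0],[0,0,0],[0,0,0],[0,0,0],[0,0,0],[0,0,0],[0,0,0]],"grip":[0,0,0,0,0,0,0,0,0,0]}' >/dev/null
python3 - <<'E'
from station import vision,finish_job
import cv2,numpy as np,pickle
c0=pickle.load(open("c.pkl","rb"));b=cv2.imread("pics/end.png")
c=vision.capture("top");f=c["frame"]
cv2.imwrite("pics/lid.png",cv2.resize(f[90:190,220:460,::-1],None,fx=3,fy=3))
a=np.radians(-2.893);x=np.array([np.cos(a),np.sin(a),0]);y=np.array([-x[1],x[0],0]);O=np.array([.6643,-.0726,0])
for t in(.8,.95,1.1):
  for yy in(.178,-.178):
    P=O+x*(.128-.216*np.cos(t))+y*yy+np.array([0,0,.094+.216*np.sin(t)])
    q=c["orientation"].T@(P-c["xyz"]);u=c["K"]@np.array([q[0],-q[1],-q[2]]);u=u[:2]/u[2];print(t,yy,u.round(1),"crop",(3*(u-[220,90])).round())
for n,(u,v) in dict(box=(288,292),flask=(191,195),bottle=(465,200)).items():
  s=np.s_[v-35:v+35,u-28:u+28];(dx,dy),k=cv2.phaseCorrelate(np.float32(c0["top"]["frame"][s][...,0]),np.float32(f[s][...,0]));print(n,round(dx,2),round(dy,2),round(k,2))
E
```

```text
0.8 0.178 [226.3 162.4] crop [ 19. 217.]
0.8 -0.178 [438.2 172.4] crop [655. 247.]
0.95 0.178 [226.  144.3] crop [ 18. 163.]
0.95 -0.178 [442.6 154.7] crop [668. 194.]
1.1 0.178 [226.1 124.7] crop [ 18. 104.]
1.1 -0.178 [446.1 135.3] crop [678. 136.]
box 0.01 0.0 0.97
flask -0.02 0.05 0.97
bottle -0.03 -0.03 0.99
```

View pics/lid.png

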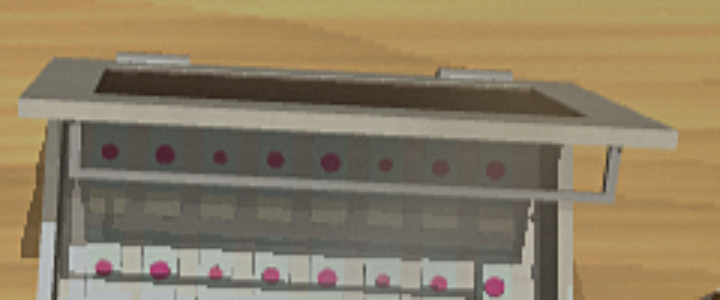

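The lid's front corners, at crop (19,100) and (677,130), match the prediction for 1.1 rad of (18,104) and (678,136). The bystanders shifted less than 0.1 px.

```bash
python3 -c "
from station import finish_job
print(finish_job())"
```

```text
the job is handed in; nothing more can be done
None
```

The lid is open and I handed the job in at about 14 s of robot time; no verdict was reported.

- **Feeling:** I ran the shut fingertips lightly (about 6 N) along the rail from its right end. They dropped into the notch at about y −15 mm, which agrees with the notch in the picture, centred near −5 mm.
- **Pressing:** I pressed the pad about 3.7 mm, at 7.7 N, until the lid came free. I then drew the hand back and to the right, well clear.

In the last checks, the lid's front corners matched a 1.1 rad opening to within about 2 px. The bottle, flask and slide box moved less than 0.1 px, and the wrist force was near zero with nothing touching. I did not measure the pad springing back or the lid being at rest. The lid had about 5 s to settle after it came free. No check failed or disagreed.

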